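# Peel the top tray off a tacky nested stack and present it over a circuit board

## Task

Fold the tray stand's hinged cover back until it leans about 20 degrees past upright, then peel the top tray off the nested stack, where sprung catches on all four sides make it stick: raise it first by its own lug (the highest one, at the near left corner) while the opposite corner still rests on the stack, and leave the tray below in its place. Bring the peeled tray over the loose brown circuit board and finish while still holding it there, level, still and centred above the board at about 20 cm over the bench; do not put it down or let go, and leave the board and the things lying around undisturbed.

Things in the scene. Friction and masses are not known exactly. Their poses are not given: they have to be found in the camera images.
- stand: Dark steel tray stand fixed to the bench: base 205 x 190 x 10 mm, two rear posts (+x side) with the hinge of an grey sheet-metal cover, and an upright sprung steel catch at the middle of each side of the stack. The two lowest white trays are fixed to it. Origin under the stack's centre at bench level; +x points to the hinge side (away from the robot at yaw 0), z up. Yaw within 0.35 rad.
- cover (a joint): Angle of the cover plate about its hinge, rad: 0 level over the stack, 1.57 upright, at most 2.6. Starts part-open at 0.75 to 1.05. Stiff friction hinge: it stays where it is left; some 3 N square to the plate at its free edge swings it. Can be pushed from the stack side against its free edge with shut fingers, rising with the edge.
- cover_hinge (a point): Point midway on the hinge axis, stand frame (96, 0, 95) mm. The hinge axis is the stand's y axis. The cover is a plate 150 mm wide (y) and 4 mm thick and reaches 157 mm from the axis toward the stand's -x side; its free edge has a lip of 7 mm on the underside.
- cover_edge (a point): Middle of the cover's free edge, 157 mm from the hinge axis.
- top_tray: Topmost white plastic formed tray, the one to take, 0.08 kg. Rim 110 (x) x 140 (y) mm, 10 to 18 mm above its underside; origin at the underside's centre, axes as the stand's, seated 34 mm above the bench. Lug on an ear at its -x +y corner. The four catches hang 2.5 mm over its rim, to 6 mm above it; each snaps off at some 2 to 4 N when that side is lifted 5 mm.
- top_lug (a point): Centre of the top tray's upright lug, tray frame (-63, 80, 31) mm: a block 10 mm thick, 22 mm long, standing 26 mm high on the ear (18 to 44 mm above the tray's underside). Its length points along the tray's diagonal to the opposite corner, direction (0.618, -0.786) in the tray frame; free air on both sides of its thickness.
- top_tray_far (a point): Underside of the rim at the top tray's corner opposite the lug, tray frame (55, -70, 10) mm: the corner on which it tips, held down by the catches, while being peeled.
- second_tray: Tray just below the top tray, same shape but its lug is at the -x -y corner and 8 mm lower. Origin at the centre of its underside, 8 mm below the top tray's. It lies loose in the tray under it and must stay in place.
- second_tray_far (a point): The same corner point on the second tray, tray frame (55, -70, 10) mm.
- board: Loose brown circuit board with small parts, 62 x 165 x 12 mm, flat on the bench; origin at the centre of its underside, long side along its y.
- weight: Small brass weight with a knob, 27 mm across, 34 mm high; bystander. Origin under its centre.
- tin: Round yellow flux tin, 54 mm across, 20 mm high; bystander. Origin under its centre.

How it is judged:
On the way, in this order (a step that is already met when the one before it is completed fails the run):
1. the cover is folded back past upright (100 to 126 degrees) (value of joint cover between 1.745 and 2.2 rad), for 0.2 s.
2. the top tray's lug corner is raised by over 20 mm while its opposite corner still rests within 7 mm of its seat (z of top_lug in the frame of second_tray above 0.059 m and z of top_tray_far in the frame of second_tray below 0.025 m and horizontal distance between top_tray_far and second_tray_far below 0.02 m), for 0.1 s.
At the end, for the whole second after the job is handed in: Fingers hold the top tray, still, level within 15 deg, underside 130-270 mm above the bench, centre within 50 mm of the board's centre from above; the cover stands at 100-126 deg; the second tray is flat and within 6 mm of its place, the board within 15 mm of its own (all of step 1 and contact force between the fingers and top_tray above 1 N and height (world z) of top_tray between 0.13 and 0.27 m and angle between top_tray's own z axis and vertical below 0.26 rad and horizontal distance between top_tray and board below 0.05 m and linear speed of top_tray below 0.03 m/s and distance of second_tray from where it was at the start of the episode below 0.006 m and angle between second_tray's own z axis and vertical below 0.06 rad and distance of board from where it was at the start of the episode below 0.015 m); the arm keeps its last pose, push and grip.
It fails at once if the second tray is pulled up or shifted by more than 10 mm (distance of second_tray from where it was at the start of the episode above 0.01 m).
It fails at once if a bystander or the board is moved by more than 25 mm (distance of any of weight, tin, board from where it was at the start of the episode above 0.025 m).
It also fails if it takes over 54 s, if anything falls off the work surface, if the arm or the gripper's body presses on something with over 40 N, if the wrist force passes 120 N, or if a joint passes its speed limit or range.

## Robot

A 6-joint arm with a two-finger parallel gripper is mounted at the origin on a cart in front of the work surface, level with it; the furniture and walls round the work are solid. World frame = base frame: x ahead of the robot, y to its left, z up, the work surface at z = 0. Lengths are in m, angles in rad, forces in N, time in s.
With the tool pointing down it reaches from about 0.25 to 0.725 m from the base axis. Payload 4 kg.
Tool frame: the origin (TCP) lies midway between the tips of the shut fingers; the grasp point (between the pads) lies 19 mm behind it; z points along the fingers, y is the line along which they close (so a half turn about z gives the same grasp; the last joint's range is limited). The gripper opens to 85 mm and grips with 20 to 120 N. Pads are 22 mm wide; open, the fingers measure 114 mm over their backs; the gripper's body (76 mm by 85 mm) begins 54 mm behind the grasp point. The pads swing forward as they close: fully open they stand 13 mm farther back than shut.
Start: joints at [1.315, 0.241, 0.005, 1.335, 0, 1.571], TCP at [0.127, 0.484, 0.231] pointing down, gripper open.
Joint ranges: [-2.72, 2.72], [-1.05, 1.87], [-1.09, 1.28], [-1.99, 2.15], [-1.42, 1.44], [-3.14, 3.14]. Speed limits (rad/s): [2.79, 2.79, 3.14, 3.14, 3.14, 3.14].

## Interface

Orientations are given as a unit quaternion [x, y, z, w].
In Python, from workcell import bot gives the robot as it stands. The module is installed in compiled form; this text tells all that it offers.
- The arm moves only by the tool drive_tool, never from a script. Its arguments are lists of equal length, an entry for each row: "slide": the shift along the tool's x, y, z scaled (see below), a list of three; "rotation": the turn, a rotation vector about the tool's x, y, z scaled (see below), a list of three. A call has exactly 8 rows; each row is the pose to reach, as a shift and turn from the pose commanded when the call began, along the tool's axes at that moment; what a row does not reach only later rows make up. The controller multiplies each number of a shift by 250 mm and each number of a turn by 0.5 rad. A row lasts 1/8 s, in which the tool goes at most 62.5 mm and 10.7 degrees, less where a joint would pass 70% of its speed; a pose out of reach is approached as far as the arm can. A call with a number of a shift or a turn outside -1 to 1 is refused whole. A call with a gripper value outside its range is refused whole. "gripper" is the opening, from 0 (shut) to 1 (fully open), set as the call begins (left out, the last holds). The fingers move at their own pace and stop on an object; the grip force is fixed at half the most. Time passes only in rows, so rows that repeat a pose let the fingers close, or fill a call up. It gives the time, the measured TCP pose, the force, the opening and the grip force at its end, in the units of the state.
- bot.get_obs(): the state, without advancing time (a new reading comes with each control period).
- bot.camera(name): name is "scene" or "top" or "wrist"; returns a dict with "image" (384x512x3 uint8, red, green, blue), "z_map" (384x512 float32, m along the optical axis (not along the pixel's ray), 0 where there is no reading), "camera_matrix" (3x3 intrinsics, pixels), "xyz" and "orientation" of the camera in the world. Camera axes: x right, y up, looking along -z (the intrinsics and any distortion apply to the point x, -y, -z); pixel columns grow to the right and rows downward; lengths in m; the calibration is good to about 2 mm. A picture is of the moment at which its call begins.
- bot.job_done(): hands the job in; it is judged then, once.
The state is a dict: "clock": time; "joint_pos": joint angles; "joint_vel": joint speeds; "tau": joint torques, N m; "eef_pos": TCP position; "tool_rot": TCP orientation; "ft_force": force on the tool from outside, world axes, zero at the start; "ft_torque": the same for the moment, N m; "grip_width": finger opening in m; "grasp_force": force on a finger pad.
Only numpy, scipy, OpenCV 4.12 (cv2) and the standard library are available. Lean on these libraries where they do the work, as an engineer would, in place of code of your own. Each camera call takes 0.05 s, during which the arm holds its last target. There are 200 camera calls.

## Working session

There is one attempt and no reset: what is moved stays moved. The work goes in short steps, Python scripts to look and compute and a tool call to move; the robot and the scene stay as the last step left them, time stands still between calls to the robot, and variables do not carry over. Pictures are saved under pics/ and viewed, at most 10 in all, crops included, and the job is handed in when it is done.

Besides the shell and the picture viewer there is one more tool, called by a JSON object that holds its "api" and its "payload", one argument or row to a line. drive_tool: Moves the arm, as the interface text tells. Shifts and turns lie within -1 to 1; 1 stands for 250 mm of shift or 0.5 rad of turn. Its arguments: {"type":"object","properties":{"slide":{"type":"array","items":{"type":"array","items":{"type":"number"}}},"rotation":{"type":"array","items":{"type":"array","items":{"type":"number"}}},"gripper":{"type":"number"}},"required":["slide","rotation"]}

```bash
mkdir -p pics; cat > h.py <<'E'
import numpy as np, cv2
from scipy.spatial.transform import Rotation as R
from workcell import bot
def cloud(c):
    K=c["camera_matrix"]; z=c["z_map"]; v,u=np.mgrid[:z.shape[0],:z.shape[1]]
    P=np.stack([(u-K[0,2])/K[0,0]*z,-(v-K[1,2])/K[1,1]*z,-z],-1)
    return P@R.from_quat(c["orientation"]).as_matrix().T+c["xyz"]
def snap(n,f):
    c=bot.camera(n); cv2.imwrite(f"pics/{f}.png",c["image"][:,:,::-1]); np.save(f"pics/{f}.npy",cloud(c)); return c
def toolmove(p,Rt):
    """scaled slide, rotation from current pose to world target"""
    o=bot.get_obs(); R0=R.from_quat(o["tool_rot"])
    return (R0.inv().apply(np.array(p)-o["eef_pos"])/.25).round(3), ((R0.inv()*Rt).as_rotvec()/.5).round(3)
E
python3 - <<'E'
from h import *
a=snap("scene","s1");b=snap("top","t1")
for c in (a,b): print(c["xyz"],c["orientation"],c["camera_matrix"][0])
o=bot.get_obs(); print(o); print(R.from_quat(o["tool_rot"]).as_matrix().round(3))
cv2.imwrite("pics/st1.png",cv2.resize(np.vstack([a["image"],b["image"]])[:,:,::-1],(400,600)))
E
```

```text
[-0.04408628 -0.76891321  0.82800021] [ 0.40974065 -0.14974417 -0.28433068  0.8537244 ] [362.02963523   0.         252.68730046]
[ 0.34637475 -0.02931461  1.14312246] [-0.06431747  0.07308693  0.71299987 -0.6943722 ] [369.36434559   0.         255.10060206]
{'clock': 0.1, 'joint_pos': array([1.31498048e+00, 2.41363346e-01, 3.85944348e-03, 1.33518522e+00,
       7.91958373e-06, 1.57082315e+00]), 'joint_vel': array([ 0.00063777, -0.00035861,  0.00199111, -0.00069458,  0.0001901 ,
       -0.00027143]), 'tau': array([ 5.91209778e-05, -3.73137903e+01,  2.53010541e+01,  1.08832429e-02,
        1.04121733e-05,  2.60455124e-05]), 'eef_pos': array([0.12637343, 0.48318764, 0.23048932]), 'tool_rot': array([ 1.27572686e-01,  9.91828773e-01, -9.38161288e-04, -1.24636586e-04]), 'ft_force': array([-0.22765743,  0.74002901,  0.37302518]), 'ft_torque': array([-0.04029879, -0.0163587 ,  0.02537591]), 'grasp_force': 0.0, 'grip_width': 0.08544774054953533}
[[-0.967  0.253 -0.   ]
 [ 0.253  0.967 -0.002]
 [ 0.    -0.002 -1.   ]]
```

View pics/t1.png

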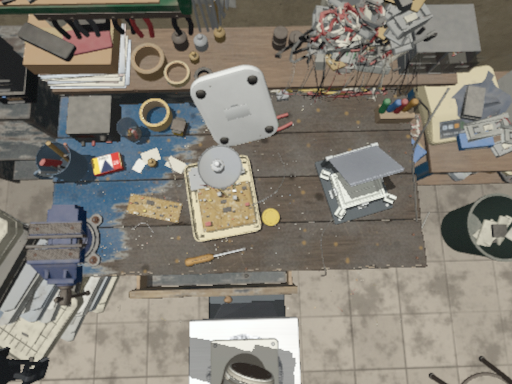

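View pics/s1.png

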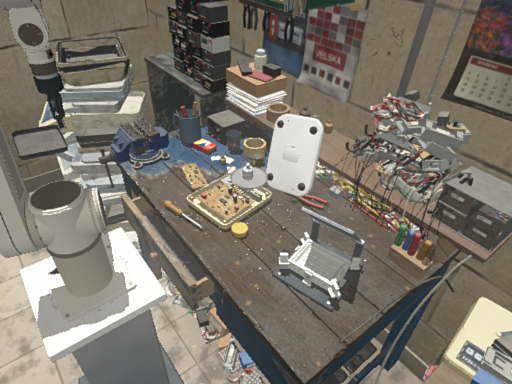

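The top view shows the stand at about (360,183) with the cover part-open, the board at (155,207) and the tin at (271,217). The white box lid at (235,105) stands tall behind the bench. Next I'll measure from the clouds.

```bash
python3 - <<'E'
from h import *
P=np.load("pics/t1.npy"); im=cv2.imread("pics/t1.png")
for n,(u,v) in dict(board=(155,207),bl=(128,203),br=(182,213),tin=(271,217),wt=(150,160),knob=(217,165),coverfront_l=(330,160),cR=(402,165),stand_nl=(320,158),stand_n=(340,215),lug=(338,213),lug2=(322,170),bench=(300,200)).items(): print(n,P[v,u].round(3))
c=im[120:250,290:430]; t=cv2.resize(c,None,fx=4,fy=4,interpolation=cv2.INTER_CUBIC)
S=cv2.imread("pics/s1.png")[195:315,260:380]; 
cv2.imwrite("pics/c1.png",np.hstack([cv2.resize(c,(400,371),interpolation=3),cv2.resize(S,(371,371),interpolation=3)]))
# height map in world 
ok=(P[...,0]>.15)&(P[...,0]<.75)&(abs(P[...,1])<.7)
h=np.full((12,28),np.nan)
for x,y,z in P[ok]:
    i=int((x-.15)/.05);j=int((y+.7)/.05)
    h[i,j]=np.nanmax([h[i,j],z])
print("y cols -.7..; mm"); 
for i in range(12): print(round(.15+.05*i,2),*[int(k*1000) if k==k else -1 for k in h[i]])
E
```

```text
board [0.488 0.265 0.004]
bl [ 0.503  0.35  -0.   ]
br [ 0.468  0.183 -0.002]
tin [ 0.446 -0.091  0.024]
wt [0.63  0.277 0.033]
knob [0.588 0.062 0.125]
coverfront_l [ 0.598 -0.263  0.11 ]
cR [ 0.602 -0.516  0.   ]
stand_nl [ 0.631 -0.255  0.002]
stand_n [ 0.442 -0.289  0.074]
lug [ 0.449 -0.288  0.056]
lug2 [ 0.587 -0.255  0.025]
bench [ 0.499 -0.186 -0.005]
y cols -.7..; mm
0.15 -766 -768 -767 -768 -766 -768 -765 -768 -767 -772 1 1 -4 0 -2 0 2 0 -774 -1 -777 -768 -768 381 267 -767 -290 -105
0.2 -769 -764 -767 -770 -765 -766 -767 -766 -767 -769 -13 -13 -11 -13 -14 -14 -13 -12 -13 -14 -14 -1 -1 95 98 -769 -168 52
0.25 -1 -1 1 4 3 5 5 4 4 9 4 5 8 6 6 6 5 4 6 4 5 3 5 115 112 -1 -55 67
0.3 -1 -1 3 6 5 5 7 4 6 10 6 5 8 1143 19 28 29 28 4 6 6 6 136 136 135 135 67 107
0.35 -1 -1 5 4 5 4 6 6 6 7 8 6 7 27 29 31 31 5 6 5 6 6 135 136 137 135 146 122
0.4 -1 -1 2 8 5 8 14 55 80 7 5 24 30 50 39 46 47 5 11 5 7 6 136 136 138 137 144 126
0.45 -1 -1 4 9 72 75 58 76 82 6 6 24 31 42 58 37 44 29 17 12 11 5 30 101 101 -1 142 128
0.5 -1 -1 2 10 45 217 217 218 217 6 4 17 28 43 73 74 72 30 7 11 11 7 5 5 7 3 -1 -1
0.55 -1 -1 2 12 4 209 199 188 172 30 7 7 4 74 110 128 74 31 9 6 6 13 27 132 154 138 -1 -1
0.6 -1 -1 15 14 2 148 145 129 114 15 6 13 4 73 106 110 72 30 7 38 7 29 30 135 171 126 -1 -1
0.65 -1 -1 52 5 5 4 6 5 5 5 5 5 71 67 682 75 5 5 5 9 77 88 91 124 171 123 -1 -1
0.7 -147 66 67 55 55 51 4 4 4 5 15 145 161 639 653 629 615 616 615 616 623 622 100 98 96 165 164 163
```

View pics/c1.png

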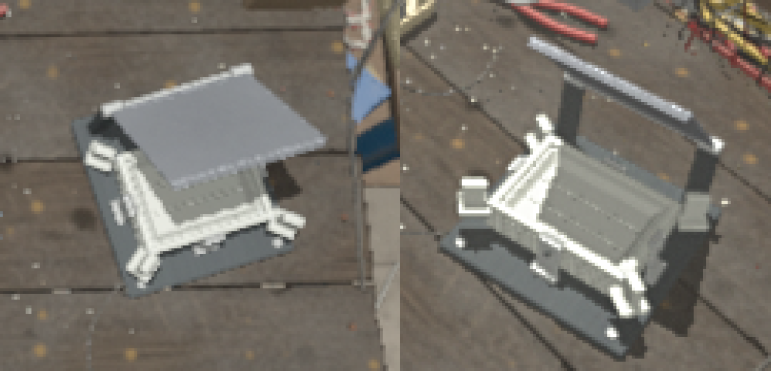

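The crop shows the lug corner at top-image pixel (340,213), height 74 mm (78 expected). Next I'll fit the cover plane and the lug tops.

```bash
cat > fit.py <<'E'
from h import *
def run(t,s):
    Q=np.vstack([np.load(f"pics/{f}.npy").reshape(-1,3) for f in ((t,s) if s else (t,))])
    T=np.load(f"pics/{t}.npy").reshape(-1,3)
    box=(T[:,0]>.38)&(T[:,0]<.75)&(T[:,1]>-.52)&(T[:,1]<-.2)
    C=T[box&(T[:,2]>.11)]
    for _ in range(4):
        m=C.mean(0); U,S,V=np.linalg.svd(C-m,full_matrices=False); n=V[2]; C=C[abs((C-m)@n)<.005]
    n*=np.sign(n[2]); yaw=np.arctan2(n[1],n[0])
    if n[0]<0 : pass
    print("cover n",n.round(3),"len",len(C),"tilt a(rad)",np.arctan2(np.hypot(*n[:2])*np.sign(n[0]),n[2]).round(3),"yaw",yaw.round(3))
    c=R.from_euler('z',yaw).as_matrix()
    L=(C-m)@c; print("cover in yaw frame ext",np.percentile(C@c,[1,99],axis=0).round(3))
    B=T[box&(T[:,2]>.066)&(T[:,2]<.085)&(T[:,0]<.5)]
    print("lugtop left", B[B[:,1]>-.35].mean(0).round(4),len(B))
    return yaw
if __name__=="__main__":
    run("t1",None)
    T=np.load("pics/t1.npy"); im=cv2.imread("pics/t1.png").astype(int)
    # base plate: bluish-grey colour at z 5..16mm
    box=(T[...,0]>.36)&(T[...,0]<.72)&(T[...,1]>-.55)&(T[...,1]<-.2)&(T[...,2]>-.01)&(T[...,2]<.02)
    dark=box&(im[...,0]>=im[...,2]+4)&(im.max(-1)<120)
    p=T[dark][:,:2]; r=cv2.minAreaRect((p*1000).astype(np.float32)); print("base rect",r,len(p))
    bm=(T[...,0]>.38)&(T[...,0]<.58)&(T[...,1]>.15)&(T[...,1]<.4)&(T[...,2]>0.002)&(im[...,2]-im[...,0]>45)
    n,l,s,c=cv2.connectedComponentsWithStats(bm.astype(np.uint8)); k=1+s[1:,4].argmax()
    r=cv2.minAreaRect((T[l==k][:,:2]*1000).astype(np.float32)); print("board",r, s[k])
    B=T[(T[...,0]>.38)&(T[...,0]<.65)&(T[...,1]>-.52)&(T[...,1]<-.2)&(T[...,2]>.062)&(T[...,2]<.09)]
    print((B*1000).astype(int).tolist())
E
python3 fit.py
```

```text
cover n [0.725 0.193 0.661] len 1615 tilt a(rad) 0.849 yaw 0.26
cover in yaw frame ext [[ 0.414 -0.554  0.111]
 [ 0.508 -0.406  0.216]]
lugtop left [ 0.4501 -0.294   0.077 ] 56
base rect ((542.0860595703125, -351.04656982421875), (202.512939453125, 186.90480041503906), 15.13125228881836) 837
board ((485.4262390136719, 268.41497802734375), (163.14410400390625, 61.393280029296875), 77.5967788696289) [127 195  55  28 575]
[[606, -252, 87], [608, -253, 69], [604, -253, 82], [605, -253, 67], [603, -254, 76], [600, -255, 87], [600, -265, 84], [603, -254, 64], [600, -255, 73], [599, -257, 78], [599, -260, 77], [600, -264, 71], [601, -267, 70], [602, -272, 63], [598, -255, 70], [599, -260, 63], [599, -263, 63], [497, -439, 66], [496, -441, 70], [496, -444, 70], [497, -448, 67], [493, -437, 71], [493, -440, 71], [493, -442, 75], [493, -447, 69], [493, -450, 69], [493, -453, 68], [493, -456, 69], [491, -438, 68], [491, -441, 68], [491, -444, 68], [490, -446, 70], [490, -449, 69], [490, -452, 70], [490, -455, 70], [490, -458, 71], [488, -442, 64], [488, -445, 64], [488, -446, 69], [487, -448, 72], [487, -452, 69], [487, -455, 69], [487, -458, 69], [485, -450, 65], [485, -452, 68], [484, -455, 69], [484, -456, 72], [460, -295, 62], [458, -294, 78], [458, -297, 80], [458, -301, 76], [456, -293, 70], [455, -293, 82], [455, -298, 74], [455, -299, 81], [455, -304, 74], [454, -291, 65], [453, -291, 76], [452, -294, 77], [452, -297, 76], [452, -300, 76], [450, -288, 77], [450, -291, 77], [449, -293, 79], [450, -298, 73], [449, -299, 78], [447, -286, 72], [447, -288, 75], [447, -291, 75], [447, -294, 76], [446, -296, 80], [445, -285, 64], [444, -285, 75], [444, -287, 77], [444, -290, 79], [444, -294, 76], [442, -287, 65], [441, -288, 74], [441, -290, 80], [441, -294, 75], [439, -287, 64]]
```

```bash
cat >> h.py <<'E'
O=np.array([.531,-.355,0]); YAW=.262; RS=R.from_euler('z',YAW)
def W(p): return O+RS.apply(np.array(p)/1000)       # stand mm -> world m
def ori(yaw_y,t):
    """tool down with its y at world angle yaw_y, then leaned t so that fingers point toward stand +x"""
    y=np.array([np.cos(yaw_y),np.sin(yaw_y),0]); z=np.array([0,0,-1.]); D=R.from_matrix(np.c_[np.cross(y,z),y,z])
    ax=RS.apply([0,1,0]); return R.from_rotvec(-t*ax)*D
def rows(tgts):
    """8 scaled rows for 8 world targets"""
    o=bot.get_obs(); R0=R.from_quat(o["tool_rot"]); S=[];T=[]
    for p,q in tgts:
        S.append((R0.inv().apply(np.array(p)-o["eef_pos"])/.25).round(3).tolist()); T.append(((R0.inv()*q).as_rotvec()/.5).round(3).tolist())
    print("slide",S,"\nrot",T); return S,T
def path(wps,n=8):
    """even interpolation over n rows through waypoints [(pos,R)], starting at the present pose"""
    from scipy.spatial.transform import Slerp
    o=bot.get_obs(); P=np.array([o["eef_pos"]]+[w[0] for w in wps]); Q=R.concatenate([R.from_quat(o["tool_rot"])]+[w[1] for w in wps])
    k=np.linspace(0,1,len(P)); s=np.linspace(0,1,n+1)[1:]; sl=Slerp(k,Q)(s)
    return rows([([np.interp(x,k,P[:,i]) for i in range(3)],sl[j]) for j,x in enumerate(s)])
E
python3 - <<'E'
from h import *
A=ori(1.833,0); print(A.as_matrix().round(2), W([-22,0,151]))
path([([.30,.32,.31],ori(1.5,0))])
E
```

```text
[[-0.97 -0.26  0.  ]
 [-0.26  0.97  0.  ]
 [-0.    0.   -1.  ]] [ 0.50975077 -0.36069828  0.151     ]
slide [[-0.105, -0.057, -0.04], [-0.209, -0.114, -0.079], [-0.314, -0.171, -0.119], [-0.419, -0.228, -0.159], [-0.523, -0.285, -0.198], [-0.628, -0.342, -0.238], [-0.732, -0.399, -0.278], [-0.837, -0.456, -0.317]] 
rot [[-0.0, -0.0, -0.046], [-0.001, -0.0, -0.093], [-0.001, -0.0, -0.139], [-0.002, -0.0, -0.185], [-0.002, -0.0, -0.231], [-0.003, -0.0, -0.278], [-0.003, -0.0, -0.324], [-0.004, -0.0, -0.37]]
```

{"api": "drive_tool", "payload": {
  "slide": [
    [-0.1,-0.06,-0.04],
    [-0.21,-0.11,-0.08],
    [-0.31,-0.17,-0.12],
    [-0.42,-0.23,-0.16],
    [-0.52,-0.29,-0.2],
    [-0.63,-0.34,-0.24],
    [-0.73,-0.4,-0.28],
    [-0.84,-0.46,-0.32]
  ],
  "rotation": [
    [0,0,-0.05],
    [0,0,-0.09],
    [0,0,-0.14],
    [0,0,-0.19],
    [0,0,-0.23],
    [0,0,-0.28],
    [0,0,-0.32],
    [0,0,-0.37]
  ],
  "gripper": 0
}}

```text
clock: 1.1
eef_pos: [0.3009, 0.3184, 0.3112]
tool_rot: [0.035, 0.999, -0.0, -0.0]
ft_force: [-0.2, -0.0, 0.8]
grip_width: 0.0003
grasp_force: 0.0
```

```bash
python3 - <<'E'
from h import *
path([([.43,.11,.31],ori(1.833,0))])
E
```

```text
slide [[-0.072, -0.099, 0.001], [-0.143, -0.199, 0.001], [-0.215, -0.298, 0.002], [-0.287, -0.398, 0.003], [-0.358, -0.497, 0.003], [-0.43, -0.597, 0.004], [-0.501, -0.696, 0.004], [-0.573, -0.796, 0.005]] 
rot [[-0.0, -0.0, -0.083], [-0.0, -0.0, -0.166], [-0.0, -0.001, -0.249], [-0.001, -0.001, -0.332], [-0.001, -0.001, -0.415], [-0.001, -0.001, -0.498], [-0.001, -0.001, -0.581], [-0.001, -0.001, -0.664]]
```

{"api": "drive_tool", "payload": {
  "slide": [
    [-0.07,-0.1,0],
    [-0.14,-0.2,0],
    [-0.22,-0.3,0],
    [-0.29,-0.4,0],
    [-0.36,-0.5,0],
    [-0.43,-0.6,0],
    [-0.5,-0.7,0],
    [-0.57,-0.8,0]
  ],
  "rotation": [
    [0,0,-0.08],
    [0,0,-0.17],
    [0,0,-0.25],
    [0,0,-0.33],
    [0,0,-0.42],
    [0,0,-0.5],
    [0,0,-0.58],
    [0,0,-0.66]
  ]
}}

```text
clock: 2.1
eef_pos: [0.4287, 0.1088, 0.3109]
tool_rot: [-0.13, 0.992, -0.0, -0.0]
ft_force: [1.0, 0.5, -0.4]
grip_width: -0.0002
grasp_force: 0.0
```

{"api": "drive_tool", "payload": {
  "slide": [
    [0.03,-0.11,0],
    [0.06,-0.22,0],
    [0.09,-0.33,0],
    [0.12,-0.44,0],
    [0.15,-0.56,0],
    [0.18,-0.67,0],
    [0.21,-0.78,0],
    [0.24,-0.89,0]
  ],
  "rotation": [
    [0,0,0],
    [0,0,0],
    [0,0,0],
    [0,0,0],
    [0,0,0],
    [0,0,0],
    [0,0,0],
    [0,0,0]
  ]
}}

```text
clock: 3.1
eef_pos: [0.4272, -0.1216, 0.3109]
tool_rot: [-0.129, 0.992, 0.0, -0.0]
ft_force: [0.5, -0.1, -0.9]
grip_width: 0.0004
grasp_force: 0.0
```

```bash
python3 - <<'E'
from h import *
print(bot.get_obs()["joint_pos"].round(2))
path([(W([-120,0,230]),ori(1.833,.48))])
E
```

```text
[-0.28  0.11  0.05  1.51 -0.   -0.54]
slide [[0.04, -0.126, 0.04], [0.079, -0.253, 0.081], [0.119, -0.379, 0.121], [0.159, -0.505, 0.162], [0.199, -0.631, 0.202], [0.238, -0.758, 0.242], [0.278, -0.884, 0.283], [0.318, -1.01, 0.323]] 
rot [[-0.0, -0.12, -0.001], [-0.0, -0.24, -0.002], [-0.0, -0.361, -0.002], [-0.0, -0.481, -0.003], [-0.0, -0.601, -0.004], [-0.0, -0.721, -0.005], [-0.0, -0.841, -0.005], [-0.0, -0.962, -0.006]]
```

{"api": "drive_tool", "payload": {
  "slide": [
    [0.04,-0.13,0.04],
    [0.08,-0.25,0.08],
    [0.12,-0.38,0.12],
    [0.16,-0.5,0.16],
    [0.2,-0.63,0.2],
    [0.24,-0.76,0.24],
    [0.28,-0.88,0.28],
    [0.32,-1.0,0.32]
  ],
  "rotation": [
    [0,-0.12,0],
    [0,-0.24,0],
    [0,-0.36,0],
    [0,-0.48,0],
    [0,-0.6,0],
    [0,-0.72,0],
    [0,-0.84,0],
    [0,-0.96,0]
  ]
}}

```text
clock: 4.1
eef_pos: [0.4139, -0.3837, 0.2307]
tool_rot: [-0.125, 0.963, 0.031, 0.237]
ft_force: [1.0, 0.0, -0.2]
grip_width: -0.0002
grasp_force: 0.0
```

```bash
python3 - <<'E'
from h import *
path([(W([-60,0,155]),ori(1.833,.95))])
E
```

```text
slide [[-0.009, -0.001, 0.048], [-0.019, -0.002, 0.095], [-0.028, -0.004, 0.143], [-0.037, -0.005, 0.19], [-0.046, -0.006, 0.238], [-0.056, -0.007, 0.285], [-0.065, -0.009, 0.333], [-0.074, -0.01, 0.38]] 
rot [[-0.0, -0.117, -0.001], [-0.001, -0.234, -0.001], [-0.001, -0.351, -0.002], [-0.002, -0.468, -0.003], [-0.002, -0.585, -0.004], [-0.003, -0.702, -0.004], [-0.003, -0.819, -0.005], [-0.003, -0.937, -0.006]]
```

{"api": "drive_tool", "payload": {
  "slide": [
    [-0.01,0,0.05],
    [-0.02,0,0.1],
    [-0.03,0,0.14],
    [-0.04,0,0.19],
    [-0.05,0,0.24],
    [-0.06,-0.01,0.29],
    [-0.07,-0.01,0.33],
    [-0.07,-0.01,0.38]
  ],
  "rotation": [
    [0,-0.12,0],
    [0,-0.23,0],
    [0,-0.35,0],
    [0,-0.47,0],
    [0,-0.58,0],
    [0,-0.7,0],
    [0,-0.82,0],
    [0,-0.94,0]
  ]
}}

```text
clock: 5.1
eef_pos: [0.4725, -0.3699, 0.1547]
tool_rot: [-0.115, 0.881, 0.059, 0.454]
ft_force: [-0.1, 0.0, 0.4]
grip_width: -0.0002
grasp_force: 0.0
```

```bash
cat >> h.py <<'E'
def cov(a,rho=120,e=12): # stand mm of tool tip under the plate
    return W([96-rho*np.cos(a)-e*np.sin(a),0,95+rho*np.sin(a)-e*np.cos(a)])
E
python3 - <<'E'
from h import *
print(bot.get_obs()["joint_pos"].round(2))
o=bot.get_obs(); q=R.from_quat(o["tool_rot"])
path([(cov(.83,e=18),q),(cov(1.0),q),(cov(1.2),ori(1.833,.85)),(cov(1.4),ori(1.833,.75))])
E
```

```text
[-1.08  0.37 -0.42  0.46  0.91 -1.18]
slide [[-0.099, -0.001, 0.082], [-0.199, -0.002, 0.164], [-0.251, -0.002, 0.174], [-0.303, -0.002, 0.185], [-0.347, -0.002, 0.202], [-0.392, -0.002, 0.22], [-0.432, -0.002, 0.247], [-0.472, -0.001, 0.273]] 
rot [[0.0, 0.0, 0.0], [0.0, 0.0, 0.0], [0.0, 0.0, 0.0], [0.0, 0.0, 0.0], [-0.002, 0.102, -0.002], [-0.004, 0.203, -0.004], [-0.004, 0.303, -0.004], [-0.004, 0.403, -0.004]]
```

{"api": "drive_tool", "payload": {
  "slide": [
    [-0.1,0,0.08],
    [-0.2,0,0.165],
    [-0.25,0,0.175],
    [-0.3,0,0.185],
    [-0.35,0,0.2],
    [-0.39,0,0.22],
    [-0.43,0,0.245],
    [-0.47,0,0.275]
  ],
  "rotation": [
    [0,0,0],
    [0,0,0],
    [0,0,0],
    [0,0,0],
    [0,0.1,0],
    [0,0.2,0],
    [0,0.3,0],
    [0,0.4,0]
  ]
}}

```text
clock: 6.1
eef_pos: [0.5915, -0.3381, 0.2103]
tool_rot: [-0.119, 0.923, 0.048, 0.362]
ft_force: [-1.7, -0.1, -1.9]
grip_width: -0.0
grasp_force: 1.1
```

```bash
python3 - <<'E'
from h import *
print(bot.get_obs()["joint_pos"].round(2))
from fit import run
snap("top","t2"); run("t2",None)
path([(cov(1.6),ori(1.833,.7)),(cov(1.8),ori(1.833,.65)),(cov(1.9),ori(1.833,.6)),(cov(1.9),ori(1.833,.6))])
E
```

```text
[-0.78  0.34 -0.16  0.63  0.63 -0.9 ]
cover n [0.806 0.34  0.485] len 783 tilt a(rad) 1.065 yaw 0.4
cover in yaw frame ext [[ 0.205 -0.59   0.151]
 [ 0.431 -0.44   0.564]]
lugtop left [ 0.4496 -0.2935  0.0763] 31
slide [[-0.036, -0.0, 0.027], [-0.071, -0.001, 0.053], [-0.106, -0.0, 0.087], [-0.14, -0.0, 0.121], [-0.154, -0.0, 0.14], [-0.169, -0.0, 0.159], [-0.169, -0.0, 0.159], [-0.169, -0.0, 0.159]] 
rot [[-0.002, 0.049, -0.0], [-0.005, 0.098, -0.001], [-0.005, 0.148, -0.001], [-0.005, 0.198, -0.001], [-0.005, 0.248, -0.001], [-0.005, 0.298, -0.001], [-0.005, 0.298, -0.001], [-0.005, 0.298, -0.001]]
```

View pics/t2.png

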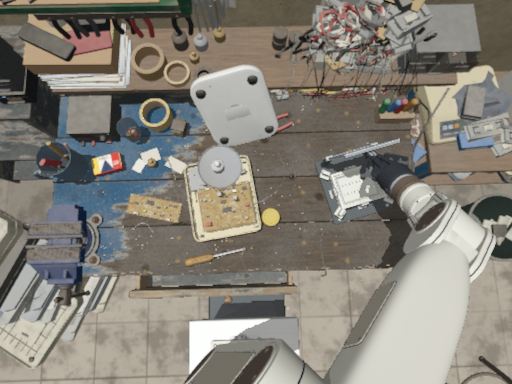

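The cover is now nearly upright (thin plate from (322,162) to (400,143)), with the fingers on its stack side. I'll keep pushing.

{"api": "drive_tool", "payload": {
  "slide": [
    [-0.035,0,0.025],
    [-0.07,0,0.055],
    [-0.105,0,0.085],
    [-0.14,0,0.12],
    [-0.155,0,0.14],
    [-0.17,0,0.16],
    [-0.17,0,0.16],
    [-0.17,0,0.16]
  ],
  "rotation": [
    [0,0.05,0],
    [0,0.1,0],
    [0,0.15,0],
    [0,0.2,0],
    [0,0.25,0],
    [0,0.3,0],
    [0,0.3,0],
    [0,0.3,0]
  ]
}}

```text
clock: 7.15
eef_pos: [0.6491, -0.3228, 0.2104]
tool_rot: [-0.124, 0.947, 0.039, 0.293]
ft_force: [0.1, 0.5, -0.2]
grip_width: -0.0002
grasp_force: 0.0
```

```bash
python3 - <<'E'
from h import *
for n in("top","scene"):
    c=snap(n,n[0]+"3"); T=np.load(f"pics/{n[0]}3.npy").reshape(-1,3)
    L=RS.inv().apply(T-O)*1000
    m=(L[:,0]>60)&(L[:,0]<220)&(abs(L[:,1])<74)&(L[:,2]>125)&(L[:,2]<265); m&=abs(L[:,1])>35
    p=L[m]
    for zl in range(125,265,10):
        s=p[(p[:,2]>=zl)&(p[:,2]<zl+10)]
        if len(s): print(n,zl,len(s),np.percentile(s[:,0],[10,50,90]).round(0))
E
```

```text
top 125 24 [103. 105. 106.]
top 135 27 [106. 108. 110.]
top 145 21 [109. 111. 112.]
top 155 32 [112. 114. 116.]
top 165 21 [116. 117. 118.]
top 175 35 [118. 120. 122.]
top 185 47 [122. 123. 125.]
top 195 51 [124. 126. 128.]
top 205 57 [127. 129. 131.]
top 215 60 [130. 132. 133.]
top 225 55 [133. 135. 136.]
top 235 30 [135. 139. 143.]
top 245 81 [135. 138. 141.]
scene 125 84 [103. 105. 107.]
scene 135 90 [105. 107. 110.]
scene 145 95 [108. 111. 113.]
scene 155 94 [111. 114. 116.]
scene 165 91 [114. 116. 119.]
scene 175 98 [117. 119. 122.]
scene 185 103 [120. 123. 125.]
scene 195 97 [123. 126. 128.]
scene 205 78 [126. 128. 131.]
scene 215 45 [129. 131. 134.]
scene 225 46 [132. 134. 138.]
scene 235 29 [135. 137. 140.]
scene 245 17 [ 78. 134. 138.]
scene 255 12 [71. 72. 73.]
```

```bash
python3 - <<'E'
from h import *
q=R.from_quat(bot.get_obs()["tool_rot"])
path([(cov(2.0),q)])
E
```

```text
slide [[-0.005, -0.0, 0.004], [-0.01, -0.0, 0.008], [-0.015, -0.0, 0.013], [-0.02, -0.001, 0.017], [-0.025, -0.001, 0.021], [-0.03, -0.001, 0.025], [-0.035, -0.001, 0.03], [-0.04, -0.001, 0.034]] 
rot [[0.0, 0.0, 0.0], [0.0, 0.0, 0.0], [0.0, 0.0, 0.0], [0.0, 0.0, 0.0], [0.0, 0.0, 0.0], [0.0, 0.0, 0.0], [0.0, 0.0, 0.0], [0.0, 0.0, 0.0]]
```

{"api": "drive_tool", "payload": {
  "slide": [
    [-0.01,0,0.01],
    [-0.02,0,0.02],
    [-0.03,0,0.025],
    [-0.04,0,0.035],
    [-0.04,0,0.035],
    [-0.02,0,0.0],
    [0.02,0,-0.05],
    [0.08,0,-0.12]
  ],
  "rotation": [
    [0,0,0],
    [0,0,0],
    [0,0,0],
    [0,0,0],
    [0,0,0],
    [0,0,0],
    [0,0,0],
    [0,0,0]
  ]
}}

```text
clock: 8.25
eef_pos: [0.6156, -0.332, 0.2246]
tool_rot: [-0.124, 0.947, 0.038, 0.293]
ft_force: [0.2, 0.3, 0.8]
grip_width: -0.0002
grasp_force: 0.0
```

```bash
python3 - <<'E'
from h import *
o=bot.get_obs();print(o["joint_pos"].round(2))
path([(W([-10,50,235]),ori(1.4,.15))])
print(W([-63,80,57]))
E
```

```text
[-0.7   0.37  0.01  0.83  0.48 -0.86]
slide [[0.037, 0.025, -0.032], [0.075, 0.049, -0.064], [0.112, 0.074, -0.096], [0.15, 0.099, -0.128], [0.187, 0.124, -0.16], [0.224, 0.148, -0.191], [0.262, 0.173, -0.223], [0.299, 0.198, -0.255]] 
rot [[0.024, 0.111, 0.106], [0.048, 0.222, 0.212], [0.072, 0.333, 0.318], [0.096, 0.444, 0.423], [0.12, 0.554, 0.529], [0.144, 0.665, 0.635], [0.168, 0.776, 0.741], [0.192, 0.887, 0.847]]
[ 0.44942892 -0.2940479   0.057     ]
```

{"api": "drive_tool", "payload": {
  "slide": [
    [0.04,0.025,-0.03],
    [0.075,0.05,-0.065],
    [0.11,0.075,-0.095],
    [0.15,0.1,-0.13],
    [0.19,0.125,-0.16],
    [0.225,0.15,-0.19],
    [0.26,0.175,-0.225],
    [0.3,0.2,-0.255]
  ],
  "rotation": [
    [0.02,0.11,0.11],
    [0.05,0.22,0.21],
    [0.07,0.33,0.32],
    [0.1,0.44,0.42],
    [0.12,0.55,0.53],
    [0.14,0.67,0.64],
    [0.17,0.78,0.74],
    [0.19,0.89,0.85]
  ],
  "gripper": 0.5
}}

```text
clock: 9.25
eef_pos: [0.5076, -0.309, 0.2354]
tool_rot: [0.087, 0.993, 0.026, 0.069]
ft_force: [0.2, 0.1, -0.0]
grip_width: 0.0429
grasp_force: 0.0
```

```bash
python3 - <<'E'
from h import *
path([([.4494,-.294,.16],ori(.928,0))])
c=snap("scene","s4"); T=np.load("pics/s4.npy").reshape(-1,3); L=RS.inv().apply(T-O)*1000
p=L[(L[:,0]>80)&(L[:,0]<220)&(abs(L[:,1])<70)&(L[:,2]>120)&(L[:,2]<230)]
f=np.polyfit(p[:,2],p[:,0],1); r=p[:,0]-np.polyval(f,p[:,2]); p=p[abs(r)<6]; f=np.polyfit(p[:,2],p[:,0],1); print("cover deg",90+np.degrees(np.arctan(f[0])),len(p))
E
```

```text
slide [[0.035, 0.0, 0.033], [0.069, 0.0, 0.067], [0.104, 0.0, 0.1], [0.139, 0.0, 0.134], [0.174, 0.0, 0.167], [0.208, 0.0, 0.201], [0.243, 0.0, 0.234], [0.278, 0.0, 0.268]] 
rot [[0.024, 0.029, 0.117], [0.047, 0.058, 0.233], [0.071, 0.087, 0.35], [0.094, 0.116, 0.467], [0.118, 0.145, 0.584], [0.141, 0.174, 0.7], [0.165, 0.203, 0.817], [0.188, 0.232, 0.934]]
cover deg 112.18692878996922 1913
```

The cover stands at 112°. Next I'll move above the lug and look with the wrist camera.

{"api": "drive_tool", "payload": {
  "slide": [
    [0.035,0,0.035],
    [0.07,0,0.065],
    [0.105,0,0.1],
    [0.14,0,0.135],
    [0.175,0,0.165],
    [0.21,0,0.2],
    [0.245,0,0.235],
    [0.28,0,0.27]
  ],
  "rotation": [
    [0.02,0.03,0.12],
    [0.05,0.06,0.23],
    [0.07,0.09,0.35],
    [0.09,0.12,0.47],
    [0.12,0.15,0.58],
    [0.14,0.17,0.7],
    [0.165,0.2,0.82],
    [0.19,0.23,0.93]
  ]
}}

```text
clock: 10.3
eef_pos: [0.4496, -0.294, 0.1584]
tool_rot: [0.315, 0.949, -0.0, 0.001]
ft_force: [-0.3, 0.5, 0.7]
grip_width: 0.0426
grasp_force: 0.0
```

```bash
python3 - <<'E'
from h import *
o=bot.get_obs();print(o["joint_pos"].round(2),o["eef_pos"].round(4),R.from_quat(o["tool_rot"]).as_matrix().round(3))
snap("wrist","w1"); T=np.load("pics/w1.npy").reshape(-1,3)
B=T[(abs(T[:,0]-.4494)<.03)&(abs(T[:,1]+.294)<.03)&(T[:,2]>.071)&(T[:,2]<.083)]
print(len(B),B.mean(0).round(4)); r=cv2.minAreaRect((B[:,:2]*1000).astype(np.float32)); print(r)
E
```

```text
[-0.58  0.35 -0.03  1.18  0.    0.06] [ 0.4496 -0.294   0.1584] [[-0.802  0.598  0.002]
 [ 0.598  0.802 -0.001]
 [-0.002  0.    -1.   ]]
443 [ 0.4468 -0.2909  0.0783]
((447.7139587402344, -291.51959228515625), (9.111001014709473, 21.876623153686523), 53.25170135498047)
```

View pics/w1.png

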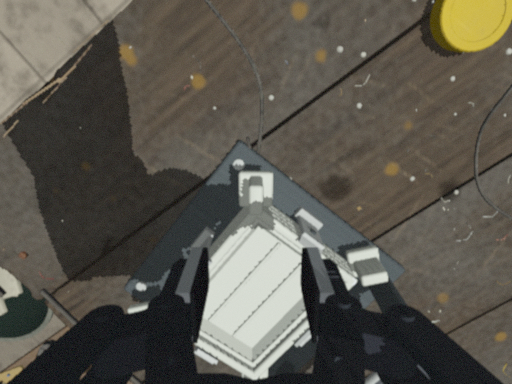

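The wrist view shows the lug at (257,188), within 3 mm and 1° of the estimate. Next I'll descend and grip.

{"api": "drive_tool", "payload": {
  "slide": [
    [0.007,0.001,0.07],
    [0.007,0.001,0.14],
    [0.007,0.001,0.21],
    [0.007,0.001,0.28],
    [0.007,0.001,0.33],
    [0.007,0.001,0.38],
    [0.007,0.001,0.41],
    [0.007,0.001,0.41]
  ],
  "rotation": [
    [0,0,0],
    [0,0,0],
    [0,0,0],
    [0,0,0],
    [0,0,0],
    [0,0,0],
    [0,0,0],
    [0,0,0]
  ]
}}

```text
clock: 11.35
eef_pos: [0.449, -0.2923, 0.0551]
tool_rot: [0.314, 0.95, -0.0, 0.0]
ft_force: [0.4, -0.2, -0.3]
grip_width: 0.0428
grasp_force: 0.0
```

{"api": "drive_tool", "payload": {
  "slide": [
    [0,0,0],
    [0,0,0],
    [0,0,0],
    [0,0,0],
    [0,0,0],
    [0,0,0],
    [0,0,0],
    [0,0,0]
  ],
  "rotation": [
    [0,0,0],
    [0,0,0],
    [0,0,0],
    [0,0,0],
    [0,0,0],
    [0,0,0],
    [0,0,0],
    [0,0,0]
  ],
  "gripper": 0
}}

```text
clock: 12.35
eef_pos: [0.4498, -0.2929, 0.0563]
tool_rot: [0.314, 0.949, -0.001, 0.001]
ft_force: [-0.8, -0.8, 5.9]
grip_width: 0.0088
grasp_force: 59.4
```

```bash
python3 - <<'E'
from h import *
o=bot.get_obs(); R0=R.from_quat(o["tool_rot"]); p=o["eef_pos"]; piv=W([55,-70,44]); print(R0.as_matrix().round(3),p-piv)
ax=R0.as_matrix()[:,1]
t=[]
for th in (.03,.06,.09,.11,.125,.135,.135,.135):
    for s in (1,):
        q=R.from_rotvec(s*th*ax); t.append((piv+q.apply(p-piv),q*R0))
rows(t); print(t[-1][0]-p)
E
```

```text
[[-0.803  0.596  0.002]
 [ 0.596  0.803 -0.002]
 [-0.003 -0.    -1.   ]] [-0.15248913  0.11543631  0.01226253]
slide [[-0.002, -0.0, -0.023], [-0.004, -0.0, -0.046], [-0.008, 0.0, -0.069], [-0.01, -0.0, -0.084], [-0.012, -0.0, -0.095], [-0.014, 0.0, -0.102], [-0.014, 0.0, -0.102], [-0.014, 0.0, -0.102]] 
rot [[0.0, 0.06, -0.0], [0.0, 0.12, 0.0], [0.0, 0.18, 0.0], [0.0, 0.22, 0.0], [0.0, 0.25, 0.0], [0.0, 0.27, 0.0], [0.0, 0.27, 0.0], [0.0, 0.27, 0.0]]
[ 0.00272848 -0.00201288  0.02562835]
```

{"api": "drive_tool", "payload": {
  "slide": [
    [-0.002,0,-0.023],
    [-0.004,0,-0.046],
    [-0.008,0,-0.07],
    [-0.01,0,-0.085],
    [-0.012,0,-0.095],
    [-0.014,0,-0.1],
    [-0.014,0,-0.1],
    [-0.014,0,-0.1]
  ],
  "rotation": [
    [0,0.06,0],
    [0,0.12,0],
    [0,0.18,0],
    [0,0.22,0],
    [0,0.25,0],
    [0,0.27,0],
    [0,0.27,0],
    [0,0.27,0]
  ]
}}

```text
clock: 13.35
eef_pos: [0.4517, -0.2943, 0.0805]
tool_rot: [0.313, 0.947, 0.021, -0.064]
ft_force: [-3.7, 1.9, 1.7]
grip_width: 0.0091
grasp_force: 59.0
```

```bash
python3 - <<'E'
from h import *
for n in("top","scene"):
    snap(n,n[0]+"5")
a=cv2.imread("pics/s5.png")[195:315,260:380]; b=cv2.imread("pics/t5.png")[120:250,290:430]
cv2.imwrite("pics/c5.png",np.hstack([cv2.resize(b,(400,371),interpolation=3),cv2.resize(a,(371,371),interpolation=3)]))
L=RS.inv().apply(np.load("pics/s5.npy").reshape(-1,3)-O)*1000
L0=RS.inv().apply(np.load("pics/s4.npy").reshape(-1,3)-O)*1000
for X in(L0,L):
  for c in ((52,-67),(52,-50),(30,-67),(-52,-67),(52,67)):
    m=np.hypot(X[:,0]-c[0],X[:,1]-c[1])<6; s=X[m,2]; s=s[(s>30)&(s<90)]
    print(c,len(s),np.percentile(s,[50,90]).round(1) if len(s) else "",end=" | ")
  print()
E
```

```text
(52, -67) 16 [42.6 51.9] | (52, -50) 8 [50.1 51.4] | (30, -67) 12 [50.3 53. ] | (-52, -67) 9 [48.3 56.1] | (52, 67) 6 [50.9 51.3] | 
(52, -67) 13 [47.3 49.7] | (52, -50) 12 [51.2 53.9] | (30, -67) 12 [51.5 53.9] | (-52, -67) 15 [54.8 59.9] | (52, 67) 3 [63.2 63.5] |
```

View pics/c5.png

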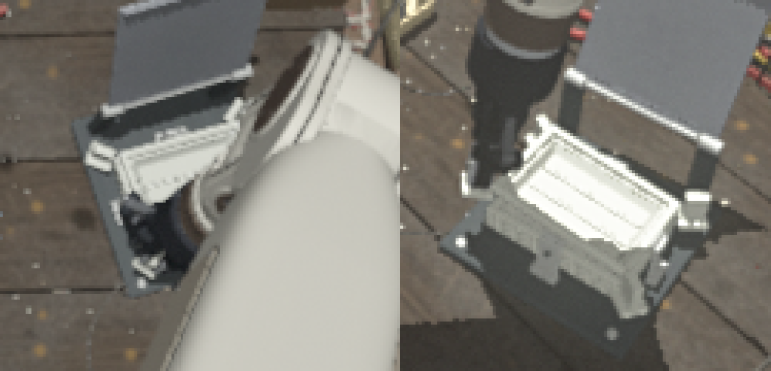

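Lug corner is up about 24 mm and the far corner is still at its seat height of ~50 mm, so the peel condition holds. Next I'll complete the peel and lift.

```bash
python3 - <<'E'
from h import *
o=bot.get_obs(); R0=R.from_quat(o["tool_rot"]); p=o["eef_pos"]; piv=W([55,-70,44]); ax=R0.as_matrix()[:,1]
t=[]
for th,dz in ((.03,0),(.06,0),(.08,.0),(.08,.012),(.08,.03),(.08,.055),(.08,.085),(.08,.12)):
    q=R.from_rotvec(th*ax); t.append((piv+q.apply(p-piv)+[0,0,dz],q*R0))
rows(t)
E
```

```text
slide [[-0.002, -0.0, -0.023], [-0.004, 0.0, -0.046], [-0.006, 0.0, -0.061], [0.0, -0.0, -0.109], [0.01, -0.0, -0.18], [0.023, -0.0, -0.279], [0.04, -0.0, -0.398], [0.058, -0.0, -0.537]] 
rot [[0.0, 0.06, -0.0], [0.0, 0.12, 0.0], [0.0, 0.16, 0.0], [0.0, 0.16, 0.0], [0.0, 0.16, 0.0], [0.0, 0.16, 0.0], [0.0, 0.16, 0.0], [0.0, 0.16, 0.0]]
```

{"api": "drive_tool", "payload": {
  "slide": [
    [-0.002,0,-0.023],
    [-0.004,0,-0.046],
    [-0.006,0,-0.06],
    [0,0,-0.11],
    [0.01,0,-0.18],
    [0.025,0,-0.28],
    [0.04,0,-0.4],
    [0.06,0,-0.54]
  ],
  "rotation": [
    [0,0.06,0],
    [0,0.12,0],
    [0,0.16,0],
    [0,0.16,0],
    [0,0.16,0],
    [0,0.16,0],
    [0,0.16,0],
    [0,0.16,0]
  ]
}}

```text
clock: 14.45
eef_pos: [0.4552, -0.2965, 0.2174]
tool_rot: [0.312, 0.944, 0.033, -0.1]
ft_force: [0.1, -0.1, -1.0]
grip_width: 0.0085
grasp_force: 58.6
```

```bash
python3 - <<'E'
from h import *
o=bot.get_obs();print(o["joint_pos"].round(2))
a=snap("scene","s6")["image"][150:315,210:400]; 
cv2.imwrite("pics/c6.png",cv2.resize(a,(570,495),interpolation=3)[:,:,::-1])
path([(o["eef_pos"]+[-.03,.03,.06],ori(.928,0))])
E
```

```text
[-0.58  0.51  0.34  1.61  0.01  0.05]
slide [[0.027, 0.003, -0.022], [0.054, 0.006, -0.045], [0.081, 0.009, -0.067], [0.108, 0.012, -0.089], [0.135, 0.015, -0.111], [0.162, 0.018, -0.134], [0.189, 0.022, -0.156], [0.216, 0.025, -0.178]] 
rot [[0.0, -0.051, 0.001], [0.0, -0.102, 0.002], [0.0, -0.153, 0.004], [0.0, -0.203, 0.005], [0.0, -0.254, 0.006], [0.0, -0.305, 0.007], [0.0, -0.356, 0.008], [0.0, -0.407, 0.009]]
```

View pics/c6.png

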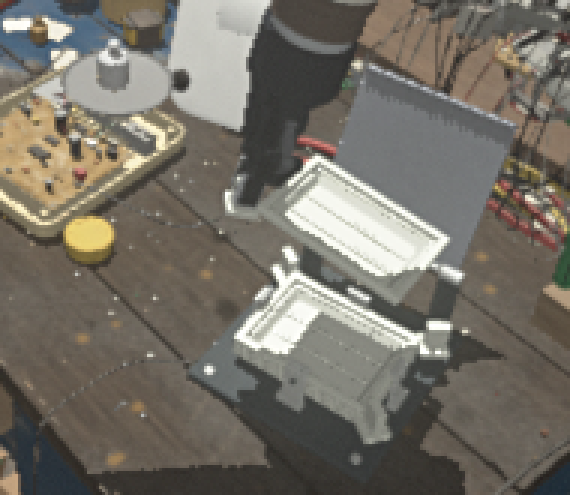

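The top tray hangs free from the lug and the second tray is still in the stand. Next I'll level it and carry it to the board.

{"api": "drive_tool", "payload": {
  "slide": [
    [0.03,0,-0.02],
    [0.055,0.005,-0.045],
    [0.08,0.01,-0.065],
    [0.11,0.01,-0.09],
    [0.135,0.015,-0.11],
    [0.16,0.02,-0.135],
    [0.19,0.02,-0.155],
    [0.215,0.025,-0.18]
  ],
  "rotation": [
    [0,-0.05,0],
    [0,-0.1,0],
    [0,-0.15,0],
    [0,-0.2,0],
    [0,-0.255,0],
    [0,-0.305,0],
    [0,-0.355,0],
    [0,-0.41,0.01]
  ]
}}

```text
clock: 15.5
eef_pos: [0.4234, -0.2655, 0.2721]
tool_rot: [0.316, 0.949, 0.001, -0.003]
ft_force: [0.5, -0.4, -1.2]
grip_width: 0.0089
grasp_force: 58.6
```

```bash
python3 - <<'E'
from h import *
o=bot.get_obs();A=o["eef_pos"];B=np.array([.403,.329,.255])
print(o["joint_pos"].round(2),R.from_quat(o["tool_rot"]).as_matrix().round(3),"total tool shift",R.from_quat(o["tool_rot"]).inv().apply(B-A)/.25)
path([(A+(B-A)/3,ori(.928,0))])
E
```

```text
[-0.56  0.23  0.1   1.45 -0.    0.08] [[-0.8    0.6   -0.006]
 [ 0.6    0.8    0.004]
 [ 0.007 -0.001 -1.   ]] total tool shift [1.49202335 1.852895   0.07760185]
slide [[0.062, 0.077, 0.003], [0.124, 0.154, 0.006], [0.187, 0.232, 0.01], [0.249, 0.309, 0.013], [0.311, 0.386, 0.016], [0.373, 0.463, 0.019], [0.435, 0.54, 0.023], [0.497, 0.618, 0.026]] 
rot [[-0.0, -0.002, -0.0], [-0.0, -0.004, -0.0], [-0.001, -0.005, -0.001], [-0.001, -0.007, -0.001], [-0.001, -0.009, -0.001], [-0.001, -0.011, -0.001], [-0.001, -0.012, -0.002], [-0.002, -0.014, -0.002]]
```

{"api": "drive_tool", "payload": {
  "slide": [
    [0.04,0.05,0],
    [0.1,0.13,0],
    [0.17,0.21,0.01],
    [0.24,0.3,0.01],
    [0.31,0.385,0.01],
    [0.38,0.47,0.01],
    [0.45,0.56,0.01],
    [0.52,0.645,0.01]
  ],
  "rotation": [
    [0,0,0],
    [0,0,0],
    [0,0,0],
    [0,0,0],
    [0,0,0],
    [0,0,0],
    [0,0,0],
    [0,0,0]
  ]
}}

```text
clock: 16.5
eef_pos: [0.4162, -0.057, 0.2699]
tool_rot: [0.316, 0.949, 0.001, -0.005]
ft_force: [-0.5, -0.6, -0.9]
grip_width: 0.0087
grasp_force: 58.6
```

{"api": "drive_tool", "payload": {
  "slide": [
    [0.065,0.08,0],
    [0.13,0.16,0],
    [0.19,0.24,0],
    [0.25,0.315,0],
    [0.315,0.39,0],
    [0.375,0.47,0],
    [0.435,0.545,0],
    [0.5,0.62,0]
  ],
  "rotation": [
    [0,0,0],
    [0,0,0],
    [0,0,0],
    [0,0,0],
    [0,0,0],
    [0,0,0],
    [0,0,0],
    [0,0,0]
  ]
}}

```text
clock: 17.5
eef_pos: [0.4088, 0.1417, 0.2709]
tool_rot: [0.316, 0.949, 0.001, -0.005]
ft_force: [0.3, -0.1, -0.6]
grip_width: 0.0087
grasp_force: 58.6
```

```bash
python3 - <<'E'
from h import *
o=bot.get_obs()
path([([.403,.329,.235],ori(.928,0))])
E
```

```text
slide [[0.058, 0.073, 0.018], [0.117, 0.146, 0.037], [0.175, 0.22, 0.055], [0.233, 0.293, 0.074], [0.291, 0.366, 0.092], [0.35, 0.439, 0.11], [0.408, 0.513, 0.129], [0.466, 0.586, 0.147]] 
rot [[-0.0, -0.002, 0.0], [-0.001, -0.005, 0.0], [-0.001, -0.007, 0.0], [-0.001, -0.009, 0.0], [-0.001, -0.012, 0.0], [-0.002, -0.014, 0.0], [-0.002, -0.016, 0.0], [-0.002, -0.019, 0.0]]
```

{"api": "drive_tool", "payload": {
  "slide": [
    [0.07,0.09,0.02],
    [0.14,0.175,0.04],
    [0.21,0.26,0.06],
    [0.28,0.35,0.08],
    [0.34,0.43,0.1],
    [0.4,0.5,0.12],
    [0.45,0.56,0.14],
    [0.465,0.585,0.145]
  ],
  "rotation": [
    [0,0,0],
    [0,0,0],
    [0,0,0],
    [0,0,0],
    [0,0,0],
    [0,0,0],
    [0,0,0],
    [0,-0.02,0]
  ]
}}

```text
clock: 18.5
eef_pos: [0.4034, 0.3281, 0.2351]
tool_rot: [0.316, 0.949, -0.001, 0.0]
ft_force: [-0.5, -0.4, -0.1]
grip_width: 0.0092
grasp_force: 58.6
```

```bash
python3 - <<'E'
from h import *
o=bot.get_obs(); print(o["eef_pos"],o["joint_vel"].round(3))
c=snap("scene","s7"); T=np.load("pics/s7.npy"); im=c["image"].astype(int)
m=(T[...,0]>.38)&(T[...,0]<.62)&(T[...,1]>.15)&(T[...,1]<.4)&(T[...,2]>.18)&(T[...,2]<.26)&(im.min(-1)>110)
p=T[m]; print(len(p),p.min(0),p.max(0))
L=R.from_euler('z',-.262).apply(p-[.485,.268,0])*1000; print("tray frame ext",np.percentile(L,[1,99],axis=0).round())
rim=p[p[:,2]>np.percentile(p[:,2],40)]; A=np.c_[rim[:,:2],np.ones(len(rim))]; print("slope",np.linalg.lstsq(A,rim[:,2],rcond=None)[0])
a=c["image"][90:310,110:380]; cv2.imwrite("pics/c7.png",cv2.resize(a,(675,550))[:,:,::-1])
X=RS.inv().apply(T.reshape(-1,3)-O)*1000
p=X[(X[:,0]>80)&(X[:,0]<220)&(abs(X[:,1])<70)&(X[:,2]>120)&(X[:,2]<230)]
f=np.polyfit(p[:,2],p[:,0],1); p=p[abs(p[:,0]-np.polyval(f,p[:,2]))<6]; f=np.polyfit(p[:,2],p[:,0],1); print("cover deg",90+np.degrees(np.arctan(f[0])),len(p))
E
```

```text
[0.4033822  0.32808474 0.23505115] [ 0.108  0.056  0.067 -0.012 -0.089  0.119]
691 [0.38747434 0.18415758 0.2099377 ] [0.5514154  0.34673539 0.2559759 ]
tray frame ext [[-75. -72. 212.]
 [ 52.  76. 239.]]
slope [-0.04337701 -0.01671179  0.25197133]
cover deg 112.09835275351348 2009
```

View pics/c7.png

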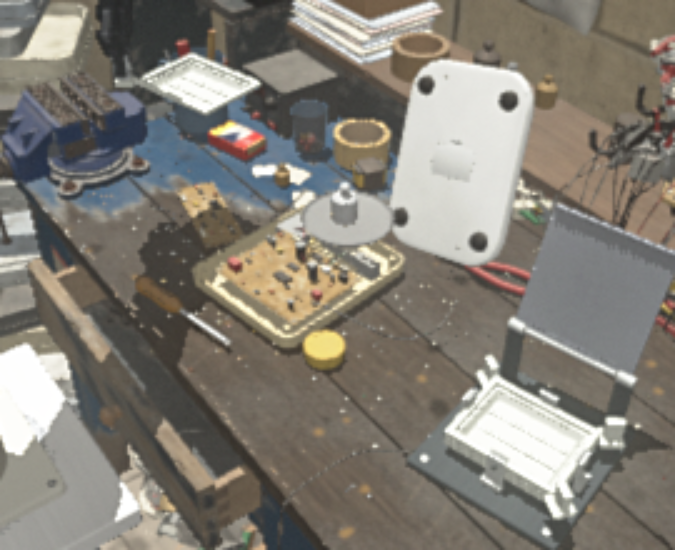

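The tray is held level and centred over the board, the cover stands at 112°, and the second tray and the things lying around look undisturbed. I'll let it settle, then hand in.

{"api": "drive_tool", "payload": {
  "slide": [
    [0,0,0],
    [0,0,0],
    [0,0,0],
    [0,0,0],
    [0,0,0],
    [0,0,0],
    [0,0,0],
    [0,0,0]
  ],
  "rotation": [
    [0,0,0],
    [0,0,0],
    [0,0,0],
    [0,0,0],
    [0,0,0],
    [0,0,0],
    [0,0,0],
    [0,0,0]
  ]
}}

```text
clock: 19.55
eef_pos: [0.4039, 0.3272, 0.2358]
tool_rot: [0.316, 0.949, -0.001, 0.001]
ft_force: [0.5, -0.8, -0.5]
grip_width: 0.0085
grasp_force: 58.6
```

```bash
python3 -c "
from workcell import bot
o=bot.get_obs(); print(o['eef_pos'],o['joint_vel'].round(3),o['grasp_force']); print(bot.job_done())"
```

```text
[0.40394592 0.3271943  0.23577139] [-0.001  0.001 -0.001 -0.001 -0.001  0.002] 58.63039255142212
the job is handed in; nothing more can be done
None
```

I handed the job in at about 20 s with the cover folded back to 112° and the peeled top tray held still and level over the board, its underside about 21 cm above the bench; the second tray looked in place on camera, and no verdict was returned.

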